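Seat and latch the air dryer's cover

TASK

The white cover of the grey pantry air dryer was left resting on the tips of its four brass pins, too far towards the front, and the red latch is in its way. Slide the latch clear to the end with the white mark, push the cover along between its guides, without lifting it out of them, until it drops over all four pins and lies flat on the housing, then slide the latch fully across to the end with the green mark to lock it. Leave everything else on the island where it stands.

Things in the scene. Friction and masses are not known exactly. Their poses are not given: they have to be found in the camera images.
- dryer: grey air dryer housing, fixed, 210 (x) x 176 (y) x 50 high; origin at the centre of its underside, +x from its front towards the latch. Flat deck at z = 50. Four brass pins, diameter 10, round tips, stand 12 above the deck at x = -61 and +11, y = +-55. Two black guides (x -85 to +45, inner faces y = +-77, tops z = 76) leave the cover 2 of play a side.
- seat (a point): point on the dryer's deck where the cover's origin lies when seated (dryer x = -25, y = 0, z = 50); 3 of play either way in x. Axes as the dryer's.
- green_mark (a point): green mark on the dryer's deck beside the latch's locked end (dryer x = 98, y = +40, z = 50)
- white_mark (a point): white mark on the dryer's deck beside the latch's clear end (dryer x = 98, y = -40, z = 50)
- cover: loose white cover, 140 (x) x 150 (y) x 10 thick, 0.25 kg, no handle; origin at the plate's underside centre (tab left out), axes as the dryer's. Four square through holes of 16 at x = +-36, y = +-55. A tab on its far edge reaches to x = 87, y 15 to 65. Starts on the pin tips (underside 12 above the deck), 16 to 25 nearer the front than its seat; seated, the pins stand 2 out of its top.
- latch (a joint): travel of the red latch along the dryer's +y, m: 0 = end stop at the white mark (clear of the tab below about 0.03), 0.08 = end stop at the green mark (locked). Moves with about 1.5 N and stays where left. Starts at 0.05 to 0.075, in the raised tab's way.
- latch_grip (a point): top centre of the latch's upright red grip, 26 (x) x 16 (y), dryer z = 69 to 105; at dryer x = 81, y = -40 mm + travel. Under it a tongue 30 wide (y), dryer z = 62 to 69, reaches towards -x to dryer x = 50; it passes 2 over the seated tab but blocks the raised one.
- bamboo_box: bamboo box with a closed hinged flap, 160 x 200 x 108 high plus a knob; fixed bystander, origin at the centre of its underside
- bamboo_flap (a joint): angle of the bamboo box's flap, rad: 0 closed, grows as it opens; stays shut by its weight
- silicone_lid: orange round lid, diameter 124, 9 thick, with a stub knob to 25 high; bystander, origin at the centre of its underside
- glass_container: square glass container with grey lid, 114 x 114 x 76 high; bystander, origin at the centre of its underside
- canister: aluminium canister, diameter 90, about 150 high; bystander, origin at the centre of its underside
- timer: grey plastic timer with a round white button, 65 x 65 x 34 high; bystander, origin at the centre of its underside
- jar: amber glass jar, diameter 70, about 110 high; bystander, origin at the centre of its underside
- mug: blue mug, diameter 80, 90 high; bystander, origin at the centre of its underside
Things that resemble listed ones, but are neither listed nor needed, are in the scene too. Of the things like the cover, leave any that is blue or purple; of the rest the larger one is meant.

How it is judged (in metres and radians):
On the way, in this order (a step that is already met when the one before it is completed fails the run):
1. the latch has been slid to the white mark, clear of the tab's path (value of joint latch below 0.02 m), for 0.1 s.
2. the cover lies flat on the housing over all four pins, while the latch is still clear (z of cover in the frame of dryer between 0.046 and 0.053 m and x of cover in the frame of dryer between -0.031 and -0.019 m and y of cover in the frame of dryer between -0.006 and 0.006 m and angle between cover's own z axis and vertical below 0.03 rad and value of joint latch below 0.04 m), for 0.1 s.
At the end, for the whole second after the job is handed in: The cover lies at rest on the housing over all four pins (origin within 6 mm of its seat in x and y, no more than 3 mm above the deck, tilted less than 0.03 rad), and the latch is within 8 mm of its locked end at the green mark (z of cover in the frame of dryer between 0.046 and 0.053 m and x of cover in the frame of dryer between -0.031 and -0.019 m and y of cover in the frame of dryer between -0.006 and 0.006 m and angle between cover's own z axis and vertical below 0.03 rad and value of joint latch above 0.072 m and linear speed of cover below 0.01 m/s); the robot touches nothing.
It fails at once if a bystander (orange lid, glass container, canister, timer, amber jar or mug) is moved by more than 30 mm (distance of any of silicone_lid, glass_container, canister, timer, jar, mug from where it was at the start of the episode above 0.03 m).
It fails at once if the cover is lifted out of its guides (z of cover in the frame of dryer above 0.085 m).
It fails at once if the bamboo box's flap is opened (value of joint bamboo_flap above 0.2 rad).
It also fails if it takes over 58 s, if anything falls off the work surface, if the arm or the gripper's body presses on something with over 40 N, if the wrist force passes 120 N, or if a joint passes its speed limit or range.

ROBOT

A 7-joint arm with a two-finger parallel gripper is mounted at the origin on the work surface. World frame = base frame: x ahead of the robot, y to its left, z up, the work surface at z = 0. Lengths are in mm, angles in rad, forces in N, time in s.
With the tool pointing down it reaches from about 400 to 850 mm from the base axis. Payload 6.9 kg.
Tool frame: the origin (TCP) lies on the centre line of the jaws, within the pads' length; the fingertips stand 22 mm ahead of it and the grasp point (between the pads) lies 3 mm ahead of it (r.tips_ahead is the distance from the TCP to the fingertips, in mm); z points along the fingers, y is the line along which they close (so a half turn about z gives the same grasp; the last joint's range is limited). The gripper opens to 85 mm and grips with 20 to 120 N. Pads are 22 mm wide; open, the fingers measure 114 mm over their backs; the gripper's body (76 mm by 85 mm) begins 54 mm behind the grasp point. The pads swing forward as they close: fully open they stand 13 mm farther back than shut.
Start: joints at [-1.097, 0.507, -0.238, 1.5, 0.126, 1.149, -0.155], TCP at [224.745, 583.182, 253.275] pointing down, gripper open.
Joint ranges: [-3.08, 3.08], [-0.24, 2.05], [-1.43, 1.35], [0, 2.5], [-1.52, 4.66], [0.17, 1.96], [-2.89, 2.89]. Speed limits (rad/s): [2.39, 2.39, 3.14, 3.14, 3.14, 3.14, 3.14].

INTERFACE

Orientations are given as a unit quaternion [w, x, y, z].
In Python, from rig import r gives the robot as it stands. The module is installed in compiled form; this text tells all that it offers. Calls block until the motion is done:
- r.move_pose(position, orientation): joint-space move of the TCP to a pose.
- r.move_linear(position, attitude=None, speed=150, force_limit=None): straight line of the TCP; attitude=None keeps the orientation; speed is the mean speed in mm/s. With force_limit (N) it stops when the force on the tool has changed by that much, and returns True; else False.
- r.movej(angles): joint-space move.
- r.set_gripper(opening): opening from 0.0 (shut) to 1.0 (fully open); the grip force is fixed at half the most; returns when the fingers have stopped.
- r.pause(seconds).
- r.ik(position, orientation): joint angles nearest the present ones, or None.
- r.sense(): the state.
- r.snapshot(name): name is "scene" or "side" or "wrist"; returns the picture (400x640x3 uint8, red, green, blue); there is no depth.
- r.camera_params(name): a dict with "intrinsics" (3x3 intrinsics, pixels), "rvec" (rotation vector, rad) and "tvec" (3), from world to camera coordinates, as OpenCV has them; the wrist camera has in their place "T_tool_cam" (4x4, takes a point from camera to tool coordinates, whose origin is the TCP and whose axes are the flange's). Camera axes: x right, y down, z forward; pixel columns grow to the right and rows downward; lengths in mm; the calibration is good to about 2 mm. The wrist camera is an equidistant fisheye: a pixel r from the principal point sees the ray r / f radians off the axis. A picture is of the moment at which its call begins: read the wrist's pose just before it. camera_params takes no time and is no camera call.
A pose or a line that the arm cannot do raises r.PlanningError and nothing moves.
- r.hand_in(): hands the job in; it is judged then, once.
Trained networks look in the newest picture that a camera, given by its name, has taken for a name from the list of things; names that differ only in an ending like _2 or _b are one class to them, and where a whole thing is asked for, a point or a joint stands for the part that bears it (a point fixed in the world has none). Each returns a list of dicts, best first, with "score" (0 to 1); they miss things now and then, are a little off and sometimes report something else, mostly with a low value. They report only what shows in the picture. A call takes as long as a camera call. They do not tell look-alikes from the thing itself.
- r.trace(camera, thing): "pixels" (400x640 bool, what is visible of it) and "xy" ([column, row] in pixels, amid what is visible of it).
- r.tip_of(camera, thing): "xy" ([column, row] in pixels: a listed point, or the origin of a listed thing).
The state is a dict: "time": time; "q": joint angles; "joint_velocities": joint speeds; "tau": joint torques, N m; "ee_pos": TCP position; "eef_rot": TCP orientation; "force": force on the tool from outside, world axes, zero at the start; "moment": the same for the moment, N m; "width": opening from 0.0 (shut) to 1.0 (fully open); "grasp_force": force on a finger pad.
Only numpy, scipy, OpenCV 4.12 (cv2) and the standard library are available. Lean on these libraries where they do the work, as an engineer would, in place of code of your own. Each camera call takes 0.05 s, during which the arm holds its last target. There are 200 camera calls.

## Working session

There is one attempt and no reset: what is moved stays moved. The work goes in short steps, each a Python script; the robot and the scene stay as the last script left them, time stands still between calls to the robot, and variables do not carry over. Pictures are saved under pics/ and viewed, at most 10 in all, crops included, and the job is handed in when it is done.

```bash
mkdir -p pics; cat > h.py <<'E'
from rig import r
import numpy as np, cv2
def save(name,img): cv2.imwrite('pics/'+name+'.png',cv2.cvtColor(img,cv2.COLOR_RGB2BGR))
def cam(c):
    p=r.camera_params(c); R=cv2.Rodrigues(np.array(p['rvec'],float))[0]
    return np.array(p['intrinsics'],float),R,np.array(p['tvec'],float).ravel()
def ray(c,xy):
    K,R,t=cam(c); d=R.T@np.linalg.solve(K,[xy[0],xy[1],1]); return -R.T@t,d
def onz(c,xy,z):
    o,d=ray(c,xy); return o+d*(z-o[2])/d[2]
def proj(c,P):
    K,R,t=cam(c); q=(R@np.atleast_2d(P).T).T+t; q=q@K.T; return q[:,:2]/q[:,2:]
E
python3 - <<'E'
from h import *
a=r.snapshot('scene');b=r.snapshot('side')
save('scene',a);save('side',b)
for c in('scene','side'):
    K,R,t=cam(c);print(c,(-R.T@t).round(),K[0,0].round())
    for th in('dryer','seat','green_mark','white_mark','cover','latch_grip','bamboo_box','canister','mug','jar','timer','silicone_lid','glass_container'):
        print(th,[(round(d['score'],2),np.round(d['xy'],1).tolist()) for d in r.tip_of(c,th)])
print(r.sense())
E
```

```text
scene [1074.  545. 1044.] 386.0
dryer [(0.57, [296.3, 177.3])]
seat [(0.78, [295.5, 177.6])]
green_mark [(0.87, [270.1, 201.3])]
white_mark [(0.59, [257.5, 184.9])]
cover [(0.93, [337.6, 153.7]), (0.87, [389.6, 188.4]), (0.78, [274.1, 275.1]), (0.62, [299.9, 175.4]), (0.43, [406.5, 313.9])]
latch_grip [(0.53, [269.2, 185.5])]
bamboo_box [(0.93, [236.2, 137.3]), (0.46, [268.9, 181.3])]
canister [(0.77, [406.9, 316.2])]
mug [(0.72, [462.9, 313.6]), (0.26, [296.4, 179.2])]
jar [(0.6, [358.7, 288.9])]
timer [(0.96, [380.4, 254.5])]
silicone_lid [(0.68, [294.2, 120.7])]
glass_container [(0.91, [446.5, 240.0])]
side [ -93. -889. 1282.] 443.0
dryer [(0.91, [341.0, 246.2]), (0.72, [279.0, 161.2])]
seat [(0.86, [335.3, 239.5])]
green_mark [(0.68, [361.2, 221.4])]
white_mark [(0.88, [373.5, 239.4])]
cover [(0.91, [329.0, 237.5]), (0.87, [255.7, 238.0]), (0.74, [362.9, 195.1]), (0.71, [291.2, 278.6]), (0.54, [230.5, 193.0])]
latch_grip [(0.43, [359.9, 216.4])]
bamboo_box [(0.61, [397.0, 321.0])]
canister [(0.81, [278.2, 160.7])]
mug [(0.81, [241.3, 160.7])]
jar [(0.96, [305.2, 175.9]), (0.27, [
[... 154 characters left out ...]
me': 1.4, 'q': array([-1.09749117,  0.50748277, -0.23762167,  1.50023906,  0.12571536,
        1.14888486, -0.15480285]), 'joint_velocities': array([ 0.00052623, -0.00091692, -0.00018753,  0.00012677,  0.00067375,
        0.00031323,  0.00225263]), 'tau': array([ 2.79452570e-04, -6.20355105e+01, -2.18485370e+00, -2.49966270e+01,
        1.38602417e-02,  2.13699612e-03,  5.61212303e-06]), 'ee_pos': array([224.73839332, 583.17032215, 253.27292538]), 'eef_rot': array([-4.39798738e-06,  1.82866200e-01,  9.83137810e-01, -1.57717794e-05]), 'force': array([0.25335064, 0.30532587, 0.02463017]), 'moment': array([-0.0004028 ,  0.04881194,  0.00665697]), 'grasp_force': 0.0, 'width': 0.9992997030638463}
```

View pics/scene.png

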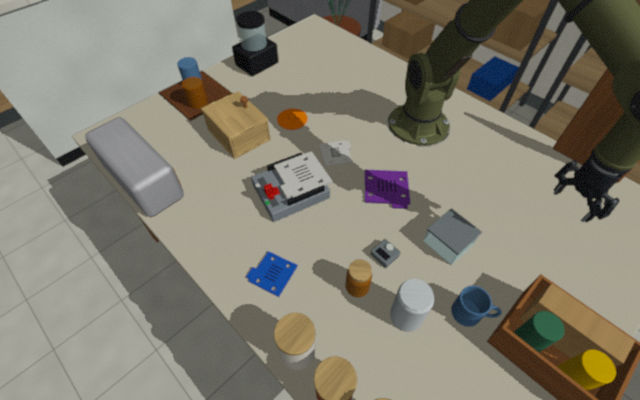

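View pics/side.png

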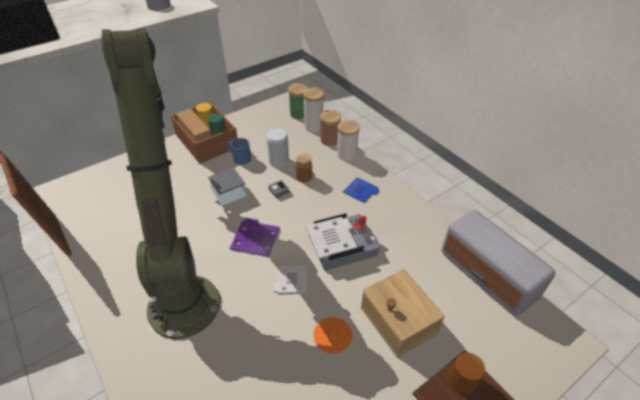

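Scene: cover candidates are white on the dryer (300,175), small white plate (337,153), purple (389,188) and blue (274,275). The larger white one on the grey dryer fits. Next: a rough pose, then a wrist view.

```bash
python3 - <<'E'
from h import *
for n,s,d,z in(('green',(270.1,201.3),(361.2,221.4),50),('white',(257.5,184.9),(373.5,239.4),50),('seat',(295.5,177.6),(335.3,239.5),50),('grip',(269.2,185.5),(359.9,216.4),105),('cover',(299.9,175.4),(329,237.5),62),('box',(236.2,137.3),(397,321),0),('lid',(294.2,120.7),(332.3,339.1),0)):
    print(n,onz('scene',s,z).round(),onz('side',d,z).round())
p=r.camera_params('wrist');print(p)
for yaw in np.arange(0,6.28,.52):
  q=[0,np.cos(yaw/2),np.sin(yaw/2),0]
  for P in([560,-60,330],[560,-60,300]):
    j=r.ik(P,q);print(round(yaw,2),P,None if j is None else np.round(j,2))
E
```

```text
green [679. -88.  50.] [682. -86.  50.]
white [ 665. -168.   50.] [ 662. -179.   50.]
seat [ 555. -104.   50.] [550. -99.  50.]
grip [ 663. -102.  105.] [ 659. -101.  105.]
cover [545. -92.  62.] [531. -87.  62.]
box [ 555. -444.    0.] [ 533. -452.    0.]
lid [ 335. -357.    0.] [ 326. -381.    0.]
{'intrinsics': array([[309.70691629,   0.        , 316.37721621],
       [  0.        , 309.70691629, 198.45908223],
       [  0.        ,   0.        ,   1.        ]]), 'T_tool_cam': array([[ 2.66658516e-04, -9.54957792e-01, -2.96741546e-01,
         7.59874012e+01],
       [ 9.99999961e-01,  2.78042123e-04,  3.84177307e-06,
        -6.23925485e-02],
       [ 7.88379185e-05, -2.96741536e-01,  9.54957829e-01,
        -1.21551767e+02],
       [ 0.00000000e+00,  0.00000000e+00,  0.00000000e+00,
         1.00000000e+00]])}
0.0 [560, -60, 330] [-0.32  0.4   0.58  1.54 -0.23  1.27 -1.27]
0.0 [560, -60, 300] [-0.32  0.42  0.58  1.6  -0.24  1.2  -1.26]
0.52 [560, -60, 330] [-0.31  0.4   0.57  1.54 -0.22  1.27 -0.76]
0.52 [560, -60, 300] [-0.3   0.42  0.56  1.6  -0.23  1.2  -0.75]
1.04 [560, -60,
[... 710 characters left out ...]
60, 300] [ 0.07  0.37 -0.01  1.59  0.    1.18  2.13]
4.16 [560, -60, 330] [ 0.16  0.35 -0.14  1.53  0.05  1.26  2.6 ]
4.16 [560, -60, 300] [ 0.18  0.37 -0.18  1.59  0.07  1.19  2.58]
4.68 [560, -60, 330] [-0.59  0.56  1.15  1.54 -0.52  1.38 -2.57]
4.68 [560, -60, 300] [-0.59  0.59  1.15  1.6  -0.56  1.32 -2.53]
5.2 [560, -60, 330] [-0.59  0.56  1.15  1.54 -0.52  1.38 -2.05]
5.2 [560, -60, 300] [-0.59  0.59  1.15  1.6  -0.56  1.32 -2.01]
5.72 [560, -60, 330] [-0.59  0.56  1.15  1.54 -0.52  1.38 -1.53]
5.72 [560, -60, 300] [-0.59  0.59  1.15  1.6  -0.56  1.32 -1.49]
6.24 [560, -60, 330] [-0.32  0.4   0.59  1.54 -0.23  1.27 -1.31]
6.24 [560, -60, 300] [-0.32  0.42  0.59  1.6  -0.25  1.2  -1.3 ]
```

```bash
cat >> h.py <<'E'
from scipy.spatial.transform import Rotation as Ro
def Q(yaw): return [0,np.cos(yaw/2),np.sin(yaw/2),0]
def wpose():
    s=r.sense(); w,x,y,z=s['eef_rot']; T=np.eye(4); T[:3,:3]=Ro.from_quat([x,y,z,w]).as_matrix(); T[:3,3]=s['ee_pos']
    return T@np.array(r.camera_params('wrist')['T_tool_cam'])
def wproj(T,P):
    K=np.array(r.camera_params('wrist')['intrinsics']); q=(np.atleast_2d(P)-T[:3,3])@T[:3,:3]
    n=np.hypot(q[:,0],q[:,1]); th=np.arctan2(n,q[:,2]); return q[:,:2]/n[:,None]*th[:,None]*K[0,0]+K[:2,2]
def wz(T,xy,z):
    K=np.array(r.camera_params('wrist')['intrinsics']); d=(np.array(xy)-K[:2,2])/K[0,0]; th=np.linalg.norm(d)
    v=T[:3,:3]@np.r_[d/th*np.sin(th),np.cos(th)]; return T[:3,3]+v*(z-T[2,3])/v[2]
E
python3 - <<'E'
from h import *
s=r.sense()['ee_pos']
r.move_pose([590,-110,280],Q(-0.22)); r.pause(.2)
T=wpose();np.save('T1.npy',T);a=r.snapshot('wrist');save('w1',a)
save('w1c',cv2.resize(a[60:340,140:500],None,fx=2,fy=2)) if 0 else None
for th,z in(('dryer',0),('seat',50),('green_mark',50),('white_mark',50),('cover',62),('latch_grip',105)):
    print(th,[(round(d['score'],2),np.round(d['xy'],1).tolist(),wz(T,d['xy'],z).round(1)) for d in r.tip_of('wrist',th)])
print(r.sense()['time'],r.sense()['ee_pos'])
E
```

```text
dryer [(0.64, [315.3, 170.8], array([ 579.7, -105.7,    0. ]))]
seat []
green_mark [(0.88, [281.2, 91.5], array([688. , -90.9,  50. ]))]
white_mark [(0.8, [351.8, 95.7], array([ 666.2, -167. ,   50. ])), (0.47, [295.3, 109.4], array([ 664.4, -101.8,   50. ]))]
cover [(0.89, [222.5, 333.8], array([384.4,  80.1,  62. ])), (0.8, [313.1, 220.2], array([535.5, -93.4,  62. ])), (0.74, [141.9, 39.6], array([800.8,  57.8,  62. ]))]
latch_grip [(0.61, [295.1, 106.3], array([ 667.3, -106. ,  105. ])), (0.33, [494.0, 277.3], array([ 421.9, -304.2,  105. ]))]
4.7167 [ 589.9861439  -110.00200159  280.00614606]
```

View pics/w1.png

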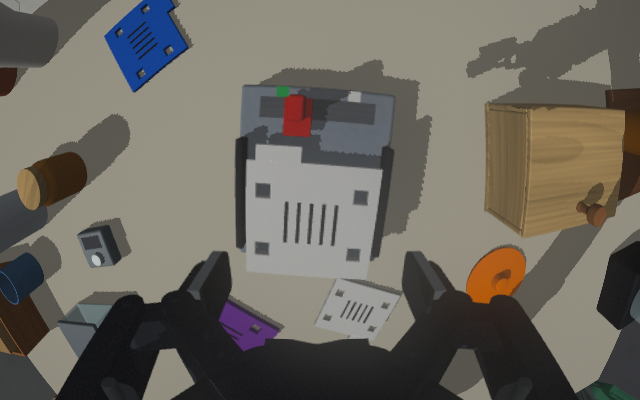

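Wrist view: the dryer with the large white cover (holes at (262,190), (361,197), (261,247), (352,254)). The red latch is at (296,115), green mark (283,91), white mark (354,97). The small white plate is at (358,308). I'll enlarge for confirmation and precise corners.

```bash
python3 - <<'E'
import cv2
a=cv2.imread('pics/w1.png')[75:285,225:425]
cv2.imwrite('pics/w1crop.png',cv2.resize(a,None,fx=2.8,fy=2.8,interpolation=cv2.INTER_CUBIC))
E
```

```text
(no output)
```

View pics/w1crop.png

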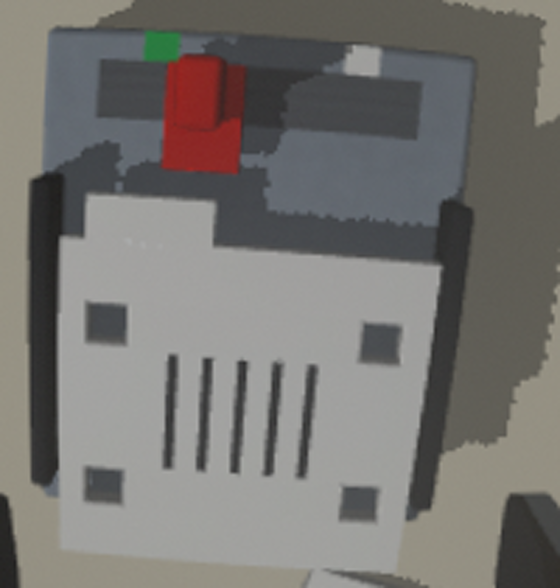

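The crop confirms it: a white cover with its tab under the red tongue, between the black guides on the grey housing. Now fit the dryer, cover and latch poses.

```bash
cat > fit.py <<'E'
from h import *
from scipy.optimize import least_squares
T=np.load('T1.npy')
px=lambda l:np.array(l)/2.8+[225-.3,75-.3]
dp=px([(50,30),(474,58),(162,46),(362,60)]);dq=np.array([(105,88,50),(105,-88,50),(98,40,50),(98,-40,50)])
cp=px([(106,322),(381,343),(104,485),(359,503),(60,549),(397,572),(60,236),(441,264)])
cq=np.array([(36,55,72),(36,-55,72),(-36,55,72),(-36,-55,72),(-70,75,72),(-70,-75,72),(70,75,72),(70,-75,72)])
gp=px([(200,92)])
def W(p,q):
    c,s=np.cos(p[2]),np.sin(p[2]);q=np.asarray(q,float);return np.c_[p[0]+c*q[:,0]-s*q[:,1],p[1]+s*q[:,0]+c*q[:,1],q[:,2]]
def f(p):
    d=p[:3]
    return np.r_[(wproj(T,W(d,dq))-dp).ravel(),(wproj(T,W(d,cq+[p[3],p[4],0]))-cp).ravel(),(wproj(T,W(d,[[81,-40+p[5],105]]))-gp).ravel(),p[4]/2]
s=least_squares(f,[577,-108,-.22,-45,0,60]);print(s.x.round(3));print(s.fun[:-1].reshape(-1,2).round(1).tolist())
np.save('d.npy',s.x)
E
python3 fit.py
```

```text
[ 5.82240e+02 -1.02575e+02 -2.91000e-01 -4.79380e+01 -8.24000e-01
  6.00340e+01]
[[-1.4, -1.3], [1.8, -0.0], [-0.0, 0.4], [-0.1, 0.6], [0.1, 0.5], [0.0, -0.2], [0.1, 0.1], [0.6, -0.1], [0.2, -0.0], [-0.6, -0.3], [-0.4, 0.2], [-0.3, -0.2], [-0.0, 0.3]]
```

```bash
cat >> h.py <<'E'
def D():
    return np.load('d.npy')
def P(x,y,z):
    p=D();c,s=np.cos(p[2]),np.sin(p[2]);return [p[0]+c*x-s*y,p[1]+s*x+c*y,z]
def inv():
    p=D();e=r.sense()['ee_pos'];c,s=np.cos(p[2]),np.sin(p[2]);d=e[:2]-p[:2];return np.round([c*d[0]+s*d[1],-s*d[0]+c*d[1],e[2]],1)
E
python3 - <<'E'
from h import *
d=D();y=-40+d[5]
r.move_pose(P(81,y,180),Q(d[2]))
r.move_linear(P(81,y,102),force_limit=15)
r.set_gripper(0.0);s=r.sense();print(inv(),s['width'],s['grasp_force'],s['time'])
print(r.move_linear(P(81,-44,102),speed=60,force_limit=12),inv(),r.sense()['force'],r.sense()['width'])
E
```

```text
[ 81.1  20.1 102.3] 0.17499756355601048 59.16206896305084 6.5917
False [ 81.2 -40.3 102.3] [1.26562098 9.68186591 6.51235424] 0.17785121010918528
```

```bash
python3 - <<'E'
from h import *
d=D()
r.set_gripper(0.6);r.move_linear(P(81,-40,170));
r.move_pose(P(-150,0,170),Q(d[2]));r.set_gripper(0.0)
r.move_linear(P(-150,0,78),force_limit=10);print(inv(),r.sense()['time'])
print(r.move_linear(P(-135,0,78),speed=40,force_limit=8),inv())
for x in range(-132,-92,3):
    h=r.move_linear(P(x,0,78),speed=25,force_limit=8);print(h,inv(),r.sense()['force'].round(1),r.sense()['time'])
    if h:break
save('s2',r.snapshot('side'));T=wpose();np.save('T2.npy',T);save('w2',r.snapshot('wrist'))
E
```

```text
[-149.6   -0.2   78.4] 11.0833
False [-134.9    0.    78. ]
False [-131.9    0.    78. ] [-0.2  0.5  0.5] 11.875
False [-128.8   -0.    78. ] [-0.2 -0.2  0.2] 12.1417
False [-126.     0.    77.9] [-0.2  0.9  0.4] 12.4083
False [-122.8    0.    78. ] [ 0.2  0.  -1.1] 12.675
False [-119.6    0.    78. ] [ 0.1 -0.1  0.6] 12.9417
False [-116.6    0.    78. ] [-0.4 -0.   0.1] 13.2083
False [-113.6    0.    78. ] [ 0.1  1.3 -0. ] 13.475
False [-1.105e+02 -1.000e-01  7.810e+01] [-0.   0.3  0.2] 13.7417
False [-107.7   -0.    78. ] [ 0.7 -0.6 -0.2] 14.0083
False [-104.8   -0.    78. ] [ 0.5 -0.4  0.3] 14.275
False [-102.1    0.    77.9] [-1.4 -0.3  1. ] 14.5417
True [-1.022e+02  1.000e-01  7.730e+01] [ 0.2  0.2 -0.6] 14.75
```

```bash
python3 - <<'E'
import cv2,numpy as np
a=cv2.imread('pics/w2.png');b=cv2.imread('pics/s2.png')[190:290,280:400]
b=cv2.resize(b,(480,400),interpolation=cv2.INTER_CUBIC)
cv2.imwrite('pics/v2.png',cv2.resize(np.hstack([a[:400,170:490],b]),None,fx=1,fy=1))
E
```

```text
(no output)
```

View pics/v2.png

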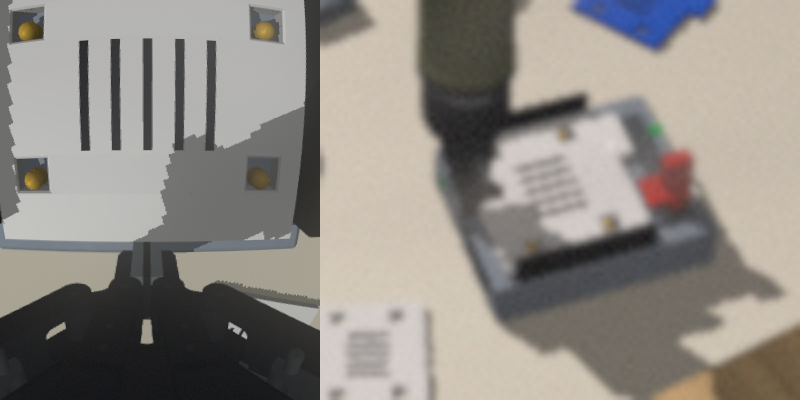

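All four pins show in the holes, with the latch at the white mark. I'll back off and measure the cover's height and tilt from above.

```bash
python3 - <<'E'
from h import *
d=D()
r.move_linear(P(-135,0,78));r.move_linear(P(-135,0,150))
r.move_pose(P(-35,0,180),Q(d[2]));r.pause(.2)
T=wpose();np.save('T3.npy',T);a=r.snapshot('wrist');save('w3',a);print(r.sense()['time'])
q=[(x,y,z) for x in(-58,14) for y in(-55,55) for z in(60,)]
print(wproj(T,[P(*v) for v in q]).round())
h=a[:330,110:530]
save('w3c',cv2.resize(h,None,fx=1.8,fy=1.8,interpolation=cv2.INTER_CUBIC))
E
```

```text
16.6
[[381. 223.]
 [252. 223.]
 [386. 138.]
 [247. 138.]]
```

View pics/w3c.png

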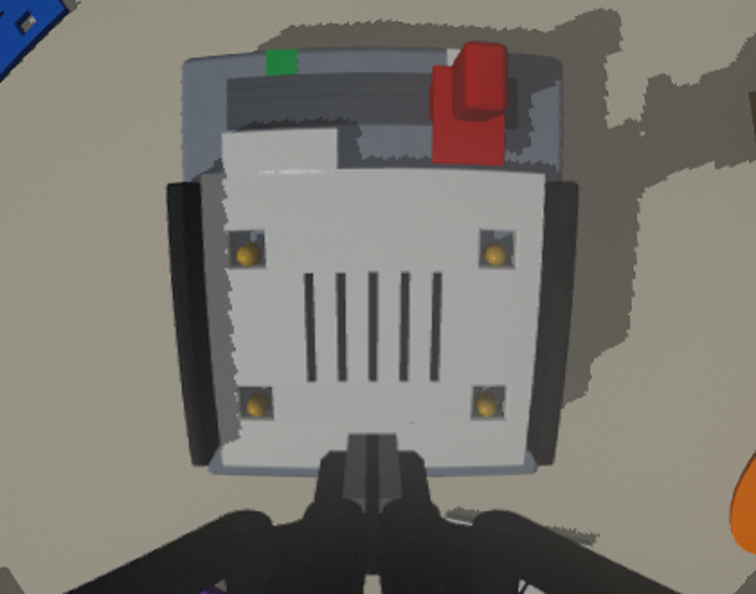

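Hole centres match the seated prediction (z = 60 top) to within 1 px on all four, so the cover is flat. Next, lock the latch.

```bash
python3 - <<'E'
from h import *
d=D()
r.set_gripper(0.6);r.move_pose(P(81,-40,180),Q(d[2]))
r.move_linear(P(81,-40,102),force_limit=15)
r.set_gripper(0.0);print(inv(),r.sense()['width'])
print(r.move_linear(P(81,44,102),speed=60,force_limit=15),inv(),r.sense()['force'],r.sense()['width'])
r.set_gripper(0.6);r.move_linear(P(81,40,180));r.move_pose(P(-35,0,230),Q(d[2]));r.pause(.2)
T=wpose();a=r.snapshot('wrist')
print(wproj(T,[P(*v) for v in [(-58,-55,60),(-58,55,60),(14,-55,60),(14,55,60),(81,40,105)]]).round(),r.sense()['time'])
save('w4c',cv2.resize(a[:330,110:530],None,fx=1.8,fy=1.8,interpolation=cv2.INTER_CUBIC))
E
```

```text
[ 81.5 -39.9 103.3] 0.17358740880387435
False [ 81.4  40.4 103.2] [-3.66987888 -5.98604904  5.47125312] 0.17944519639839185
[[372. 207.]
 [262. 207.]
 [375. 135.]
 [259. 134.]
 [266.  56.]] 22.275
```

View pics/w4c.png

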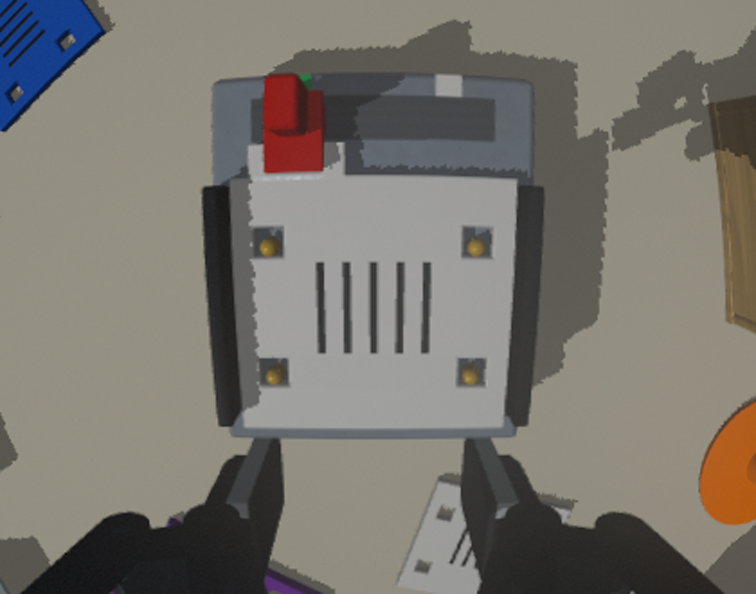

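The latch grip at full-frame (267,57) matches the locked prediction (266,56). The cover is still seated, with its tab under the tongue.

```bash
python3 -c "
from rig import r
print(r.hand_in())"
```

```text
the job is handed in; nothing more can be done
None
```

The cover lies flat over all four pins, the latch is at the green-mark end, and the job was handed in at about 22 s of the 58 s allowed; no verdict came back.

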